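# Level the desk riser with a spirit level and its screw foot

### The job

Pick up the yellow spirit level lightly (its vial is delicate), set it down gently along the grey strip on the desk riser and let go of it. Then turn the blue knob of the riser's screw foot until the bubble rests between the two black lines of the vial. Finally press the level's black thumb pad well down with the closed fingers, without forcing it, and finish while still pressing, so that the shelf is shown level under load; leave the mug, the mouse and the plant alone.

Things in the scene. Friction and masses are not known exactly. Their poses are not given: they have to be found in the camera images.
- level: yellow spirit level, a bar 180 long (x), 24 wide (y), 38 high (z), about 0.17 kg; origin at the centre of its underside. Grasp it at the middle across its width, 28 mm above its underside. Delicate: fingers together under 45 N on it (a grip of 8 N carries it safely), set down on the shelf with under 40 N
- vial (a point): middle of the green vial on the level's top, 52 mm towards the level's +x from its middle; white bubble 14 long, two black lines 18 mm apart about the vial's middle
- bubble (a joint): where the bubble stands in its curved vial (0.5 m radius), as an angle, rad: 0 = centred, + towards the level's +x, 0.002 = 1 mm off; between the lines = within 0.004. It rises to the higher end and then equals the tilt of the level; 0.044 at most; takes about 1 s to settle
- pad_top (a point): centre of the top face of the thumb pad (20 mm across, black rubber, 10 mm above the level's top, 48 mm above its underside)
- pad (a joint): how far the thumb pad is pressed down, m: 0 free, 0.007 at its stop; a spring, 1.5 N to start it and 8.5 N at the stop
- strip (a point): middle of the grey strip on the riser's shelf, at its surface, about 100 above the desk. Strip 50 (x) by 215 (y); the level goes on its middle, long axis along y, either way round. The shelf, 200 (x) by 320 (y), has its middle 40 mm and its screw foot 165 mm along +y from here. The riser is fixed; the shelf tilts about its -y end and starts with its +y end too low
- foot_grip (a point): grip point of the screw foot's blue knob, on its upright axis, 30 mm above the shelf. A bar 46 long (x), 12 thick (y: close the fingers along it), top 7 mm above this point, black flange 24 mm below it. Clockwise from above raises this end: 0.016 rad of tilt (8 mm of bubble) per rad. Starts 0.75 to 1.9 rad short of level, takes 0.06 N m, stays where left, turns up to 1.5 rad past level
- mug: blue mug, 76 across, 90 high, handle at its +y; origin under its centre; leave alone
- mouse: black computer mouse, 105 by 58 by 34 high; origin under its centre; leave alone
- plant: terracotta pot 84 across, 70 high, with green leaves up to 140; origin under its centre; leave alone
Not all that is in view belongs to the job. Of the things like the level, leave any that is pink or turquoise; of the rest the smaller one is meant.

How it is judged:
By the outcome, as a careful person would: the job done as asked, in the order asked, and still so for the second after the job is handed in, while the arm keeps its last pose, push and grip.
It also fails if it takes over 72 s, if anything falls off the work surface, if the arm or the gripper's body presses on something with over 40 N, if the wrist force passes 120 N, or if a joint passes its speed limit or range.

### The arm

A 6-joint arm with a two-finger parallel gripper is mounted at the origin on the work surface. World frame = base frame: x ahead of the robot, y to its left, z up, the work surface at z = 0. Lengths are in m, angles in rad, forces in N, time in s.
With the tool pointing down it reaches from about 0.225 to 0.725 m from the base axis. Payload 3.1 kg.
Tool frame: the origin (TCP) lies on the centre line of the jaws, within the pads' length; the fingertips stand 17 mm ahead of it and the grasp point (between the pads) lies 2 mm behind it (finger_overhang is the distance from the TCP to the fingertips, in m); y points along the fingers, z is the direction in which the jaws open and shut, and the axes are right-handed (so a half turn about y gives the same grasp; the last joint's range is limited). The gripper opens to 85 mm and grips with 20 to 120 N. Pads are 22 mm wide; open, the fingers measure 114 mm over their backs; the gripper's body (76 mm by 85 mm) begins 54 mm behind the grasp point. The pads swing forward as they close: fully open they stand 13 mm farther back than shut.
Start: joints at [-1.252, 0.048, 0.099, 1.622, 0, 1.443], TCP at [0.227, -0.473, 0.248] pointing down, gripper open.
Joint ranges: [-2.91, 2.91], [-0.99, 1.94], [-1.21, 1.42], [-2.12, 2.29], [-1.49, 1.47], [-3.14, 3.14]. Speed limits (rad/s): [2.79, 2.79, 3.14, 3.14, 3.14, 3.14].

### API

Orientations are given as a rotation vector (axis times angle).
In Python, from bench import * gives the robot as it stands.
- The arm moves only by the tool send_rows, never from a script. Its argument "rows" is one flat list of numbers, 7 for each row, row after row: the turn, a rotation vector about the tool's x, y, z in rad, then the shift along the tool's x, y, z in mm, then the gripper command: -1 is shut, 1 is fully open, values between are in proportion. In form: [ax, ay, az, dx, dy, dz, claw, ax, ay, az, dx, dy, dz, claw, ...]. A call has 1 to 10 rows; each row shifts and turns the commanded pose from where the row before left it, along the tool's axes as they then stand; what a row does not reach is not made up. A row lasts 1/12 s, in which the tool goes at most 41.7 mm and 7.16 degrees, less where a joint would pass 70% of its speed; a pose out of reach is approached as far as the arm can. A call with a gripper value outside its range is refused whole. The fingers move at their own pace and stop on an object; "squeeze" is the grip in N (left out, the last holds). Time passes only in rows, so rows that do not move let the fingers close. It gives the time, the measured TCP pose, the force and the opening at its end, in the units of the state.
- get_state(): the state, without advancing time (a new reading comes with each control period).
- read_camera(name): name is "side" or "top"; returns (picture, depth): 384x512x3 uint8, blue, green, red; 384x512 float32, m along the optical axis (not along the pixel's ray), 0 where there is no reading.
- calibration(name): a dict with "fx", "fy", "cx", "cy" (pixels), "T" (4x4, takes a point from camera to world coordinates). Camera axes: x right, y up, looking along -z (the intrinsics and any distortion apply to the point x, -y, -z); pixel columns grow to the right and rows downward; lengths in m; the calibration is good to about 2 mm. A picture is of the moment at which its call begins. calibration takes no time and is no camera call.
- sign_off(): hands the job in, once; it reports no verdict.
The state is a dict: "time_s": time; "qpos": joint angles; "joint_vel": joint speeds; "joint_torque": joint torques, N m; "eef_pos": TCP position; "ee_rot": TCP orientation; "wrist_force": force on the tool from outside, world axes, zero at the start; "moment": the same for the moment, N m; "width": finger opening in m.
Only numpy, scipy, OpenCV 4.12 (cv2) and the standard library are available. Lean on these libraries where they do the work, as an engineer would, in place of code of your own. Each camera call takes 0.05 s, during which the arm holds its last target. There are 200 camera calls.

## Working session

There is one attempt and no reset: what is moved stays moved. The work goes in short steps, Python scripts to look and compute and a tool call to move; the robot and the scene stay as the last step left them, time stands still between calls to the robot, and variables do not carry over. Pictures are saved under pics/ and viewed, about 8 in all and at most 12, crops included, and the job is handed in when it is done.

Besides the shell and the picture viewer there is one more tool, called after "Emit:" by a JSON object that holds its "method" and its "body". send_rows: Moves the arm, as the interface text tells. Its arguments: {"type":"object","properties":{"rows":{"type":"array","items":{"type":"number"}},"squeeze":{"type":"number"}},"required":["rows"]}

```bash
ls; mkdir -p pics; cat > h.py <<'E'
from bench import *
import numpy as np, cv2
from scipy.spatial.transform import Rotation as R
def pts(name,depth):
    c=calibration(name);v,u=np.mgrid[:384,:512]
    P=np.stack([(u-c['cx'])/c['fx']*depth,-(v-c['cy'])/c['fy']*depth,-depth],-1)
    return P@c['T'][:3,:3].T+c['T'][:3,3]
def ray(name,u,v,z):
    c=calibration(name);d=np.array([(u-c['cx'])/c['fx'],-(v-c['cy'])/c['fy'],-1.])
    d=c['T'][:3,:3]@d;o=c['T'][:3,3];return o+d*(z-o[2])/d[2]
E
python3 - <<'E'
from h import *
a,da=read_camera('top');b,db=read_camera('side')
np.savez('s0.npz',a=a,da=da,b=b,db=db)
cv2.imwrite('pics/top0.png',cv2.resize(a,(800,600)));cv2.imwrite('pics/side0.png',cv2.resize(b,(800,600)))
for n in('top','side'):
    c=calibration(n);print({k:np.round(v,3).tolist() for k,v in c.items()})
s=get_state();print(s);print(R.from_rotvec(s['ee_rot']).as_matrix().round(3))
E
```

```text
pics
{'fx': 485.61, 'fy': 485.61, 'cx': 250.449, 'cy': 196.863, 'T': [[-0.022, 0.982, -0.189, 0.13], [-1.0, -0.02, 0.013, -0.07], [0.008, 0.19, 0.982, 1.873], [0.0, 0.0, 0.0, 1.0]]}
{'fx': 478.555, 'fy': 478.555, 'cx': 269.974, 'cy': 194.604, 'T': [[0.75, -0.368, 0.549, 1.665], [0.661, 0.392, -0.64, -1.431], [0.02, 0.843, 0.537, 1.004], [0.0, 0.0, 0.0, 1.0]]}
{'time_s': 0.1, 'qpos': array([-1.25184233e+00,  4.86609963e-02,  9.77145359e-02,  1.62198594e+00,
        2.19238091e-05,  1.44298475e+00]), 'joint_vel': array([-0.00055169, -0.00114829,  0.0043308 ,  0.00128335,  0.00114955,
        0.00044911]), 'joint_torque': array([ 2.02587238e-03, -3.39852405e+01,  3.20935643e+01,  1.58418232e-02,
       -1.78324103e-04, -4.75296559e-06]), 'eef_pos': array([ 0.22665045, -0.47297542,  0.24722229]), 'ee_rot': array([-0.44857192,  1.97591688, -1.97160885]), 'wrist_force': array([-0.26441046,  0.38684762, -0.47297   ]), 'moment': array([ 0.02480815, -0.04833007, -0.01869813]), 'width': 0.08522511142620527}
[[-0.902 -0.001  0.432]
 [-0.432  0.002 -0.902]
 [-0.    -1.    -0.002]]
```

View pics/top0.png

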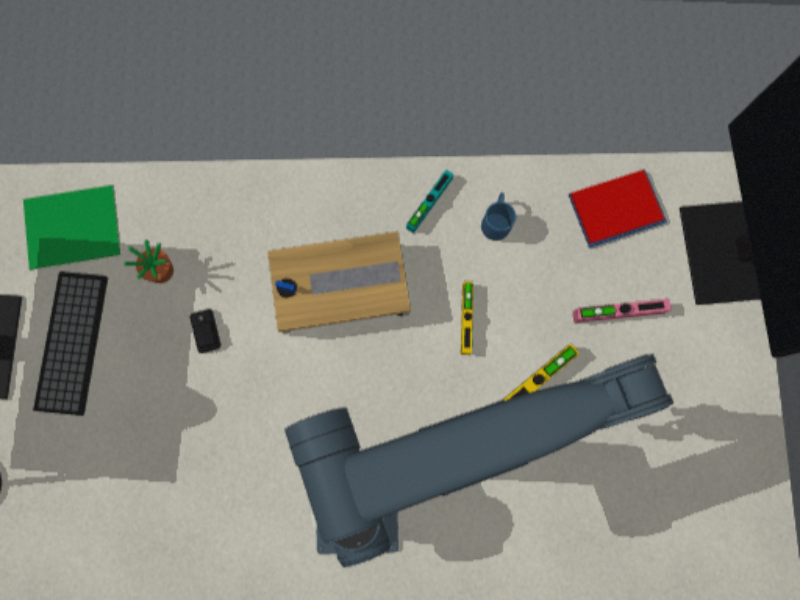

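View pics/side0.png

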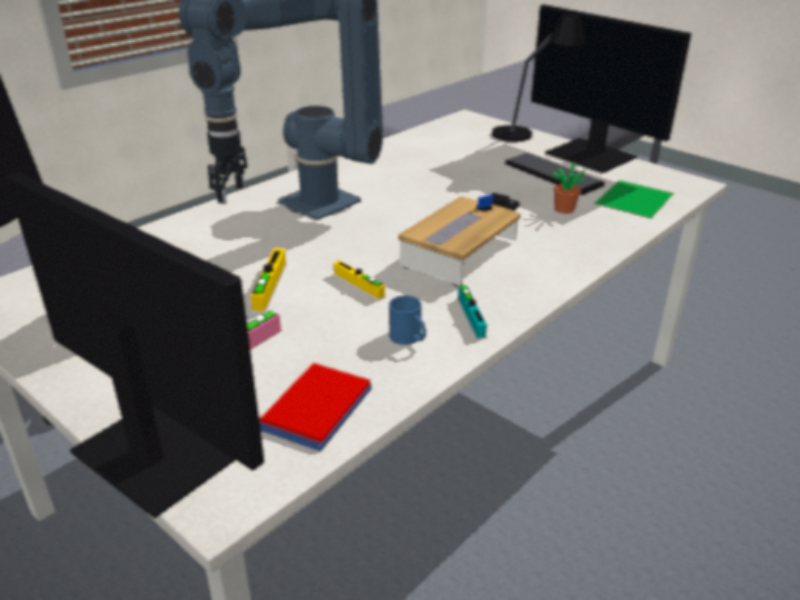

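The top view shows the small yellow level at about (467,318) of 800x600, with its vial end pointing up in the picture. The larger yellow level at (540,375) is partly under the arm. The strip is at (355,277) and the blue knob at (287,288). The side view agrees: small level at (360,280), riser at (460,235), knob at (485,202).

```bash
cat >> h.py <<'E'
def cont(m,minA=8):
    cs,_=cv2.findContours(m.astype(np.uint8),0,1)
    return sorted([c for c in cs if cv2.contourArea(c)>=minA],key=cv2.contourArea,reverse=True)
E
python3 - <<'E'
from h import *
d=np.load('s0.npz');a=d['a'];P=pts('top',d['da']);Q=pts('side',d['db'])
h=cv2.cvtColor(a,cv2.COLOR_BGR2HSV);H,S,V=[h[...,i] for i in range(3)]
roi=np.zeros(H.shape,bool);roi[175:232,288:312]=1
# level: saturated yellow/green/dark/white -> height mask
for nm,m in(('yellow',(H>18)&(H<34)&(S>150)&roi),('green',(H>40)&(H<80)&(S>120)&roi),('height',(P[...,2]>.02)&roi),
  ('knob',(H>100)&(H<125)&(S>120)&(np.mgrid[:384,:512][1]<200)&(np.mgrid[:384,:512][0]>160)),
  ('strip',(S<40)&(abs(P[...,2]-.1)<.02)&(np.mgrid[:384,:512][1]>190)&(np.mgrid[:384,:512][1]<265))):
    for c in cont(m)[:2]:
        r=cv2.minAreaRect(c);mk=np.zeros(H.shape,np.uint8);cv2.drawContours(mk,[c],-1,1,-1)
        z=np.median(P[mk>0][:,2]);print(nm,r,'z',z.round(4),'med',np.median(P[mk>0],0).round(4))
        b=cv2.boxPoints(r);print('  c',ray('top',*r[0],z).round(4),'box',[ray('top',*q,z)[:2].round(4).tolist() for q in b])
# shelf plane
m=(H>8)&(H<22)&(S>70)&(P[...,2]>.07)&(P[...,2]<.15)
X=P[m];A=np.c_[X[:,:2],np.ones(len(X))];print('plane',np.linalg.lstsq(A,X[:,2],rcond=None)[0],len(X))
c=cont(m)[0];r=cv2.minAreaRect(c);print('shelf',ray('top',*r[0],.1).round(4),[ray('top',*q,.1)[:2].round(4).tolist() for q in cv2.boxPoints(r)])
hs=cv2.cvtColor(d['b'],cv2.COLOR_BGR2HSV);m=(hs[...,0]>100)&(hs[...,0]<125)&(hs[...,1]>150)
for c in cont(m)[:3]:
    mk=np.zeros(H.shape,np.uint8);cv2.drawContours(mk,[c],-1,1,-1);print('side blue',cv2.minAreaRect(c),Q[mk>0].mean(0).round(4),Q[mk>0].max(0).round(4))
m=(hs[...,0]>18)&(hs[...,0]<34)&(hs[...,1]>150)
for c in cont(m)[:6]:
    mk=np.zeros(H.shape,np.uint8);cv2.drawContours(mk,[c],-1,1,-1);print('side yel',cv2.minAreaRect(c),Q[mk>0].mean(0).round(4))
print('desk z',np.median(P[300:340,150:180,2]),P[190:230,320:340,2].mean())
E
```

```text
yellow ((298.5830993652344, 203.08908081054688), (6.616757392883301, 46.041603088378906), 1.9749339818954468) z 0.0384 med [ 0.4247 -0.2738  0.0384]
  c [ 0.4556 -0.2775  0.0384] box [[0.3675, -0.2583], [0.5468, -0.2715], [0.5454, -0.2972], [0.366, -0.2834]]
green ((299.0, 193.0), (6.0, 4.0), 90.0) z 0.0428 med [ 0.4916 -0.2809  0.0428]
  c [ 0.4942 -0.2803  0.0428] box [[0.5061, -0.273], [0.5058, -0.2885], [0.4823, -0.2875], [0.4826, -0.2721]]
green ((299.5, 185.0), (6.0, 3.0), 90.0) z 0.0416 med [ 0.53   -0.2825  0.0416]
  c [ 0.5259 -0.2836  0.0416] box [[0.5379, -0.2783], [0.5376, -0.2899], [0.5139, -0.2889], [0.5142, -0.2774]]
height ((298.6836853027344, 202.4894561767578), (6.7962260246276855, 45.1749153137207), 1.9091525077819824) z 0.0398 med [ 0.4594 -0.2777  0.0398]
  c [ 0.4577 -0.2779  0.0398] box [[0.3712, -0.2585], [0.5471, -0.2713], [0.5457, -0.2976], [0.3698, -0.2843]]
knob ((182.1764678955078, 182.7941131591797), (12.854387283325195, 4.850712299346924), 14.03624439239502) z 0.1283 med [0.5246 0.158  0.1283]
  c [0.5243 0.1576 0.1283] box [[0.5218, 0.1826], [0.5395, 0
[... 229 characters left out ...]
5582, 0.1033], [0.5859, -0.1083], [0.5387, -0.1139], [0.5114, 0.0967]]
plane [-0.00062126 -0.03041222  0.09886378] 3651
shelf [0.5403 0.0348 0.1   ] [[0.6182, 0.2087], [0.663, -0.1121], [0.4634, -0.1368], [0.4209, 0.1777]]
side blue ((310.5882568359375, 128.8529510498047), (6.790997505187988, 10.429031372070312), 75.96376037597656) [0.52   0.1705 0.1082] [0.5419 0.3548 0.1327]
side yel ((171.39691162109375, 178.2319793701172), (11.06727409362793, 42.94914627075195), 23.96249008178711) [ 0.3216 -0.4573  0.0403]
side yel ((229.146240234375, 178.63681030273438), (36.811737060546875, 8.54731559753418), 29.05460548400879) [ 0.4728 -0.2963  0.0309]
desk z 0.0003252209785667981 0.005091069270638682
```

Emit:
{"method": "send_rows", "body": {"rows": [0, 0, 0, -29.2, 0, -7.6, 1, 0, 0, 0, -29.2, 0, -7.6, 1, 0, 0, 0, -29.2, 0, -7.6, 1, 0, 0, 0, -29.2, 0, -7.6, 1, 0, 0, 0, -29.2, 0, -7.6, 1, 0, 0, 0, -29.2, 0, -7.6, 1, 0, 0, 0, -29.2, 0, -7.6, 1, 0, 0, 0, -29.2, 0, -7.6, 1, 0, 0, 0, -29.2, 0, -7.6, 1, 0, 0, 0, -29.2, 0, -7.6, 1], "squeeze": 20}}

```text
time_s: 0.93
eef_pos: [0.4581, -0.2774, 0.2477]
ee_rot: [-0.449, 1.975, -1.973]
wrist_force: [-0.2, -0.2, 0.3]
width: 0.0852
```

Emit:
{"method": "send_rows", "body": {"rows": [0, -0.119, 0, 0, 4, 0, 1, 0, -0.119, 0, 0, 4, 0, 1, 0, -0.119, 0, 0, 4, 0, 1, 0, -0.119, 0, 0, 4, 0, 1, 0, -0.119, 0, 0, 4, 0, 1, 0, -0.119, 0, 0, 4, 0, 1, 0, -0.119, 0, 0, 4, 0, 1, 0, -0.119, 0, 0, 4, 0, 1, 0, -0.119, 0, 0, 4, 0, 1, 0, -0.119, 0, 0, 4, 0, 1]}}

```text
time_s: 1.77
eef_pos: [0.457, -0.2785, 0.2074]
ee_rot: [-1.242, 1.157, -1.155]
wrist_force: [0.1, 0.2, 0.8]
width: 0.0857
```

Emit:
{"method": "send_rows", "body": {"rows": [0, -0.119, 0, 0, 4, 0, 1, 0, -0.119, 0, 0, 4, 0, 1, 0, -0.119, 0, 0, 4, 0, 1, 0, -0.119, 0, 0, 4, 0, 1, 0, -0.119, 0, 0, 4, 0, 1, 0, -0.119, 0, 0, 4, 0, 1, 0, -0.119, 0, 0, 4, 0, 1, 0, -0.119, 0, 0, 4, 0, 1, 0, -0.119, 0, 0, 4, 0, 1, 0, -0.119, 0, 0, 4, 0, 1]}}

```text
time_s: 2.6
eef_pos: [0.457, -0.2785, 0.1674]
ee_rot: [-1.556, 0.243, -0.241]
wrist_force: [0.6, 0.3, -0.6]
width: 0.0855
```

Emit:
{"method": "send_rows", "body": {"rows": [0, -0.119, 0, 0, 4, 0, 1, 0, -0.119, 0, 0, 4, 0, 1, 0, 0, 0, 0, 0, 0, 1, 0, 0, 0, 0, 0, 0, 1, 0, 0, 0, 0, 0, 0, 1]}}

```text
time_s: 3.02
eef_pos: [0.4572, -0.2787, 0.1602]
ee_rot: [-1.57, 0.063, -0.062]
wrist_force: [0.7, -0.3, -0.8]
width: 0.0856
```

```bash
cat >> h.py <<'E'
def to(p,jaw):
    "shift in tool axes (mm) and turn about tool y to reach point p with jaw axis at angle jaw (deg)"
    s=get_state();M=R.from_rotvec(s['ee_rot']).as_matrix()
    yaw=np.degrees(np.arctan2(M[1,2],M[0,2]));t=(jaw-yaw+90)%180-90
    print('t',s['time_s'],'tcp',s['eef_pos'].round(4),'jaw',yaw.round(2),'q6',s['qpos'][5].round(3),'F',s['wrist_force'].round(2),'w',round(s['width'],4))
    print('shift mm',(M.T@(np.array(p)-s['eef_pos'])*1000).round(1),'turn y',-np.radians(t).round(4),'toolY',M[:,1].round(4))
E
python3 - <<'E'
from h import *
to((.457,-.2778,.026),85.7)
b,_=read_camera('side');cv2.imwrite('pics/s1.png',cv2.resize(b[110:250,150:330],(800,622),interpolation=2)[:600])
E
```

```text
t 3.0167 tcp [ 0.4572 -0.2787  0.1602] jaw 85.45 q6 -0.593 F [ 0.66 -0.29 -0.76] w 0.0856
shift mm [ -0.2 134.2   0.8] turn y -0.0043 toolY [-3.e-04  3.e-04 -1.e+00]
```

View pics/s1.png

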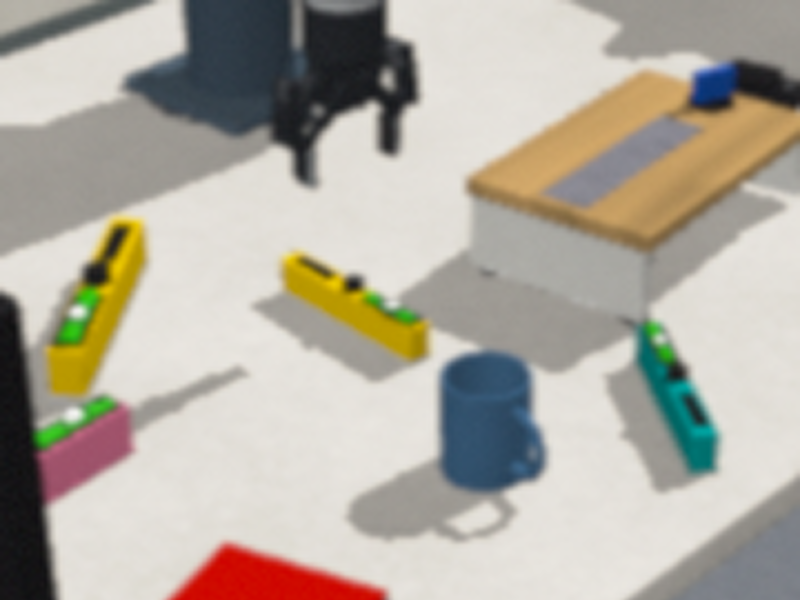

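The crop shows the open gripper hovering above the small level (about (355,305)) with the jaws across its width. Both other levels and the mug are clear of it. I'll descend and close lightly.

Emit:
{"method": "send_rows", "body": {"rows": [0, 0, 0, 0, 18, 0.8, 1, 0, 0, 0, 0, 18, 0, 1, 0, 0, 0, 0, 18, 0, 1, 0, 0, 0, 0, 18, 0, 1, 0, 0, 0, 0, 18, 0, 1, 0, 0, 0, 0, 18, 0, 1, 0, 0, 0, 0, 14, 0, 0.6, 0, 0, 0, 0, 8, 0, 0.2, 0, 0, 0, 0, 4, 0, 0, 0, 0, 0, 0, 0, 0, -0.2]}}

```text
time_s: 3.9
eef_pos: [0.457, -0.2776, 0.0257]
ee_rot: [-1.569, 0.062, -0.06]
wrist_force: [-0.6, 0.2, -0.4]
width: 0.0392
```

Emit:
{"method": "send_rows", "body": {"rows": [0, 0, 0, 0, 0, 0, -0.3, 0, 0, 0, 0, 0, 0, -0.38, 0, 0, 0, 0, 0, 0, -0.42, 0, 0, 0, 0, 0, 0, -0.44, 0, 0, 0, 0, 0, 0, -0.46, 0, 0, 0, 0, 0, 0, -0.48, 0, 0, 0, 0, 0, 0, -0.48, 0, 0, 0, 0, 0, 0, -0.48]}}

```text
time_s: 4.57
eef_pos: [0.4583, -0.2791, 0.0278]
ee_rot: [-1.572, 0.059, -0.062]
wrist_force: [-1.0, -0.5, 5.9]
width: 0.0232
```

Emit:
{"method": "send_rows", "body": {"rows": [0, 0, 0, 0, -4, 0, -0.5, 0, 0, 0, 0, -8, 0, -0.5, 0, 0, 0, 0, -18, 0, -0.5, 0, 0, 0, 0, -20, 0, -0.5, 0, 0, 0, 0, -20, 0, -0.5, 0, 0, 0, 0, -20, 0, -0.5, 0, 0, 0, 0, -20, 0, -0.5, 0, 0, 0, 0, -20, 0, -0.5, 0, 0, 0, 0, -14, 0, -0.5, 0, 0, 0, 0, -6, 0, -0.5]}}

```text
time_s: 5.4
eef_pos: [0.458, -0.2779, 0.1785]
ee_rot: [-1.571, 0.058, -0.062]
wrist_force: [0.4, -0.4, -1.3]
width: 0.0237
```

```bash
python3 - <<'E'
from h import *
to((.5484,-.0053,.16),187.4)
a,da=read_camera('top');b,db=read_camera('side');np.savez('s2.npz',a=a,da=da,b=b,db=db)
hs=cv2.cvtColor(b,cv2.COLOR_BGR2HSV);Q=pts('side',db)
m=(hs[...,0]>18)&(hs[...,0]<34)&(hs[...,1]>150)
for c in cont(m)[:4]:
    mk=np.zeros(m.shape,np.uint8);cv2.drawContours(mk,[c],-1,1,-1);print('side yel',cv2.minAreaRect(c),Q[mk>0].mean(0).round(4),Q[mk>0].min(0).round(3),Q[mk>0].max(0).round(3))
cv2.imwrite('pics/s2.png',cv2.resize(b[110:250,150:330],(800,622),interpolation=2)[:600])
E
```

```text
t 5.4 tcp [ 0.458  -0.2779  0.1785] jaw 85.62 q6 -0.595 F [ 0.37 -0.35 -1.34] w 0.0237
shift mm [ 69.3  18.5 278.7] turn y 1.3652 toolY [ 2.1e-03 -8.0e-04 -1.0e+00]
side yel ((171.1868896484375, 178.64425659179688), (11.165666580200195, 42.028717041015625), 23.629377365112305) [ 0.3194 -0.4564  0.0365] [ 0.224 -0.549  0.005] [ 0.386 -0.347  0.062]
side yel ((235.72308349609375, 148.484619140625), (20.837831497192383, 9.054534912109375), 29.744882583618164) [ 0.5211 -0.3019  0.1823] [ 0.463 -1.431  0.157] [ 1.665 -0.279  1.004]
side yel ((216.75001525878906, 139.75), (14.849241256713867, 7.071067810058594), 45.0) [ 0.4055 -0.2917  0.1807] [ 0.087 -0.336  0.013] [ 0.462 -0.024  0.236]
```

View pics/s2.png

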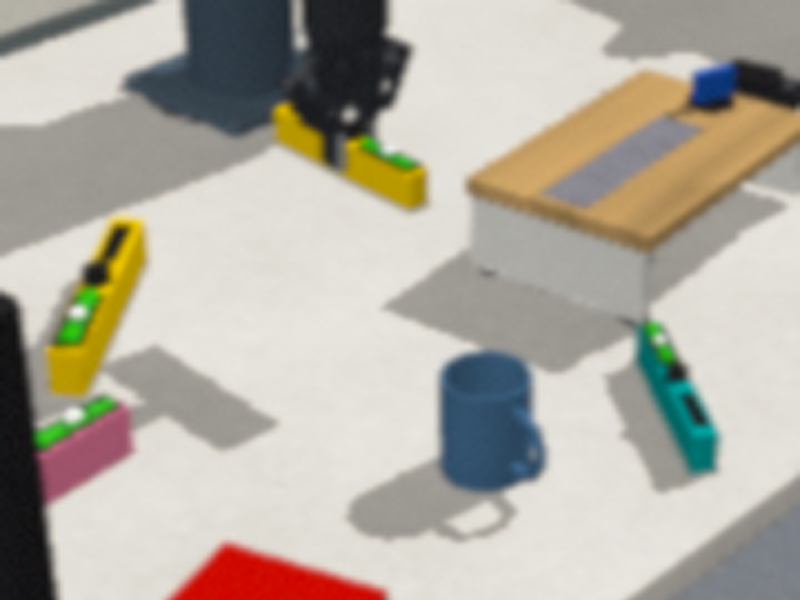

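The level is held level at its middle (about (345,150) in the crop). Next I turn it and carry it over the strip.

Emit:
{"method": "send_rows", "body": {"rows": [0, -0.06, 0, 0, 0, 0, -0.5, 0, -0.1184, 0, 0, 0, 0, -0.5, 0, -0.1184, 0, 0, 0, 0, -0.5, 0, -0.1184, 0, 0, 0, 0, -0.5, 0, -0.1184, 0, 0, 0, 0, -0.5, 0, -0.1184, 0, 0, 0, 0, -0.5, 0, -0.1184, 0, 0, 0, 0, -0.5, 0, -0.1184, 0, 0, 0, 0, -0.5, 0, -0.1184, 0, 0, 0, 0, -0.5, 0, -0.1184, 0, 0, 0, 0, -0.5]}}

```text
time_s: 6.33
eef_pos: [0.4563, -0.2769, 0.1738]
ee_rot: [-1.406, -0.82, 0.822]
wrist_force: [-0.8, -0.2, -2.5]
width: 0.0237
```

Emit:
{"method": "send_rows", "body": {"rows": [0, -0.1184, 0, 0, 0, 0, -0.5, 0, -0.1184, 0, 0, 0, 0, -0.5, 0, -0.1184, 0, 0, 0, 0, -0.5, 0, -0.1184, 0, 0, 0, 0, -0.5, 0, -0.1184, 0, 0, 0, 0, -0.5, 0, -0.0584, 0, 0, 0, 0, -0.5, 0, 0, 0.01, 0, 0, 0, -0.5, 0, 0, 0.01, 0, 0, 0, -0.5, 0, 0, 0, 0, 0, 0, -0.5]}}

```text
time_s: 7.08
eef_pos: [0.4569, -0.2771, 0.1751]
ee_rot: [-1.16, -1.293, 1.317]
wrist_force: [-0.2, -0.2, -2.2]
width: 0.0239
```

```bash
python3 - <<'E'
from h import *
to((.5484,-.0053,.16),187.4)
E
```

```text
t 7.0833 tcp [ 0.4569 -0.2771  0.1751] jaw -172.7 q6 -2.361 F [-0.23 -0.2  -2.22] w 0.0239
shift mm [ 258.2   10.1 -125.4] turn y -0.0017 toolY [ 0.001  -0.0188 -0.9998]
```

Emit:
{"method": "send_rows", "body": {"rows": [0, 0, 0, 15, 0, -8, -0.5, 0, 0, 0, 30, 0, -14, -0.5, 0, 0, 0, 30, 0, -14, -0.5, 0, 0, 0, 30, 0, -14, -0.5, 0, 0, 0, 30, 0, -14, -0.5, 0, 0, 0, 30, 0, -14, -0.5, 0, 0, 0, 30, 0, -14, -0.5, 0, 0, 0, 30, 0, -14, -0.5, 0, 0, 0, 20, 0, -12, -0.5, 0, 0, 0, 13, 0, -7.4, -0.5]}}

```text
time_s: 7.92
eef_pos: [0.549, -0.0031, 0.1707]
ee_rot: [-1.16, -1.297, 1.318]
wrist_force: [0.3, -0.7, -2.3]
width: 0.0237
```

Emit:
{"method": "send_rows", "body": {"rows": [0, 0, 0, 0, 4, 0, -0.5, 0, 0, 0, 0, 4, 0, -0.5, 0, 0, 0, 0, 0, 0, -0.5, 0, 0, 0, 0, 0, 0, -0.5]}}

```text
time_s: 8.25
eef_pos: [0.5479, -0.0071, 0.1623]
ee_rot: [-1.161, -1.292, 1.318]
wrist_force: [-0.3, -0.6, -1.8]
width: 0.0237
```

```bash
python3 - <<'E'
from h import *
to((.5484,-.0053,.125),187.4)
a,da=read_camera('top');b,db=read_camera('side');np.savez('s3.npz',a=a,da=da,b=b,db=db)
for n,i,d in(('top',a,da),('side',b,db)):
    hs=cv2.cvtColor(i,cv2.COLOR_BGR2HSV);Q=pts(n,d)
    m=(hs[...,0]>18)&(hs[...,0]<34)&(hs[...,1]>150)
    for c in cont(m,4)[:4]: print(n,cv2.minAreaRect(c),[ray(n,*q,.172)[:2].round(3).tolist() for q in cv2.boxPoints(cv2.minAreaRect(c))])
A=cv2.resize(a[140:230,170:280],(400,327),interpolation=2);B=cv2.resize(b[90:200,220:355],(400,327),interpolation=2)
cv2.imwrite('pics/s3.png',np.hstack([A,B]))
E
```

```text
t 8.25 tcp [ 0.5479 -0.0071  0.1623] jaw -172.73 q6 -1.822 F [-0.32 -0.65 -1.76] w 0.0237
shift mm [ 2.4 37.3 -0.8] turn y -0.0022 toolY [ 7.000e-04 -2.000e-02 -9.998e-01]
top ((342.97540283203125, 243.27049255371094), (8.834543228149414, 64.65862274169922), 50.194427490234375) [[0.227, -0.312], [0.369, -0.495], [0.344, -0.514], [0.204, -0.331]]
top ((240.5548858642578, 171.60693359375), (8.515202522277832, 20.527721405029297), 81.25383758544922) [[0.562, -0.019], [0.572, -0.093], [0.541, -0.097], [0.531, -0.023]]
side ((171.21133422851562, 178.64950561523438), (11.06727409362793, 42.03533172607422), 23.96249008178711) [[0.555, -0.691], [0.391, -0.488], [0.444, -0.485], [0.6, -0.685]]
side ((284.1040344238281, 137.07717895507812), (8.76578140258789, 18.924257278442383), 55.00797653198242) [[0.554, -0.122], [0.533, -0.0], [0.592, -0.039], [0.609, -0.156]]
side ((299.7500305175781, 129.75), (4.949747085571289, 11.31370735168457), 45.0) [[0.571, -0.016], [0.546, 0.069], [0.578, 0.051], [0.602, -0.032]]
```

View pics/s3.png

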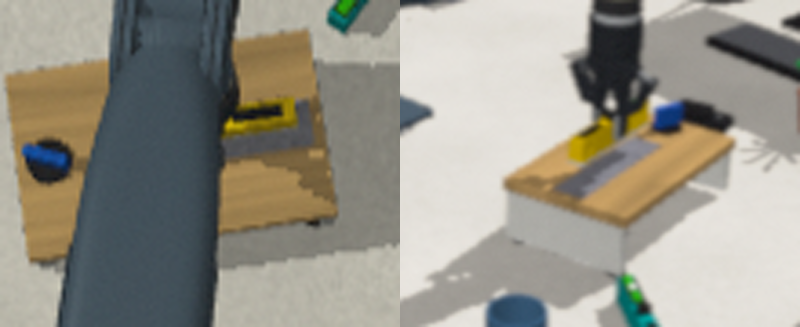

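The level is parallel to the strip and above it, and its visible end lines up with the strip. I'll lower it slowly.

Emit:
{"method": "send_rows", "body": {"rows": [0, 0, 0, 1, 6, 0, -0.5, 0, 0, 0, 1, 8, 0, -0.5, 0, 0, 0, 0, 8, 0, -0.5, 0, 0, 0, 0, 6, 0, -0.5, 0, 0, 0, 0, 3, 0, -0.5, 0, 0, 0, 0, 1, 0, -0.5, 0, 0, 0, 0, 1, 0, -0.5, 0, 0, 0, 0, 1, 0, -0.5]}}

```text
time_s: 9.02
eef_pos: [0.5488, -0.0049, 0.1293]
ee_rot: [-1.162, -1.295, 1.318]
wrist_force: [1.0, 0.1, -1.8]
width: 0.0233
```

Emit:
{"method": "send_rows", "body": {"rows": [0, 0, 0, 0, 0.7, 0, -0.5, 0, 0, 0, 0, 0.7, 0, -0.5, 0, 0, 0, 0, 0.6, 0, -0.5]}}

```text
time_s: 9.27
eef_pos: [0.5488, -0.0049, 0.1274]
ee_rot: [-1.162, -1.295, 1.318]
wrist_force: [0.6, 0.1, -1.6]
width: 0.0236
```

Emit:
{"method": "send_rows", "body": {"rows": [0, 0, 0, 0, 0.7, 0, -0.5, 0, 0, 0, 0, 0.7, 0, -0.5, 0, 0, 0, 0, 0, 0, -0.5]}}

```text
time_s: 9.52
eef_pos: [0.5488, -0.005, 0.1262]
ee_rot: [-1.162, -1.295, 1.317]
wrist_force: [-0.1, 0.0, -0.7]
width: 0.0234
```

Emit:
{"method": "send_rows", "body": {"rows": [0, 0, 0, 0, 0.7, 0, -0.5, 0, 0, 0, 0, 0.7, 0, -0.5, 0, 0, 0, 0, 0, 0, -0.5]}}

```text
time_s: 9.77
eef_pos: [0.5488, -0.0051, 0.126]
ee_rot: [-1.163, -1.296, 1.317]
wrist_force: [-3.2, -0.3, 6.0]
width: 0.024
```

Emit:
{"method": "send_rows", "body": {"rows": [0, 0, 0, 0, -0.4, 0, -0.46, 0, 0, 0, 0, 0, 0, -0.42, 0, 0, 0, 0, 0, 0, -0.35, 0, 0, 0, 0, 0, 0, -0.2, 0, 0, 0, 0, 0, 0, 0, 0, 0, 0, 0, 0, 0, 0.2, 0, 0, 0, 0, 0, 0, 0.2, 0, 0, 0, 0, -8, 0, 0.2, 0, 0, 0, 0, -25, 0, 0.2, 0, 0, 0, 0, -35, 0, 0.3]}}

```text
time_s: 10.6
eef_pos: [0.5459, -0.0034, 0.1899]
ee_rot: [-1.154, -1.289, 1.32]
wrist_force: [1.4, 0.9, -0.2]
width: 0.0556
```

```bash
python3 - <<'E'
from h import *
s=get_state();M=R.from_rotvec(s['ee_rot']).as_matrix();print(M.round(4))
to((.5257,.158,.20),164.5)
E
```

```text
[[-0.1281 -0.0055 -0.9917]
 [ 0.9916 -0.0189 -0.128 ]
 [-0.018  -0.9998  0.0078]]
t 10.6 tcp [ 0.5459 -0.0034  0.1899] jaw -172.65 q6 -1.818 F [ 1.44  0.86 -0.22] w 0.0556
shift mm [162.4 -13.   -0.5] turn y 0.3988 toolY [-0.0055 -0.0189 -0.9998]
```

Emit:
{"method": "send_rows", "body": {"rows": [0, 0, -0.01, 0, -15, 0, 0.3, 0, 0, -0.01, 0, -5, 0, 0.3, 0, 0, 0, 31, 0, 0, 0.3, 0, 0, 0, 33, 0, 0, 0.3, 0, 0, 0, 33, 0, 0, 0.3, 0, 0, 0, 33, 0, 0, 0.3, 0, 0, 0, 32, 0, 0, 0.3, 0, 0.1, 0, 0, 0, 0, 0.3, 0, 0.1, 0, 0, 0, 0, 0.3, 0, 0.1, 0, 0, 0, 0, 0.3]}}

```text
time_s: 11.43
eef_pos: [0.5269, 0.1582, 0.2116]
ee_rot: [-1.286, -1.078, 1.081]
wrist_force: [-0.4, 0.2, -0.9]
width: 0.0555
```

Emit:
{"method": "send_rows", "body": {"rows": [0, 0.1, 0, 0, 0, 0, 0.3, 0, 0, 0, 0, 0, 0, 0.3, 0, 0, 0, 0, 0, 0, 0.3]}}

```text
time_s: 11.68
eef_pos: [0.5273, 0.1572, 0.2119]
ee_rot: [-1.324, -1.008, 1.01]
wrist_force: [0.5, -0.1, 0.1]
width: 0.0559
```

```bash
python3 - <<'E'
from h import *
to((.5257,.158,.127),164.5)
a,da=read_camera('top');bs=[read_camera('side') for _ in range(4)]
b=np.mean([x[0] for x in bs],0).astype(np.uint8);np.savez('s4.npz',a=a,da=da,b=b,db=bs[0][1])
A=cv2.resize(a[140:230,170:280],(400,327),interpolation=2);B=cv2.resize(b[115:165,262:323],(800,656),interpolation=2)[:600]
cv2.imwrite('pics/s4.png',B);cv2.imwrite('pics/s4t.png',A)
E
```

```text
t 11.6833 tcp [0.5273 0.1572 0.2119] jaw 164.58 q6 -1.134 F [ 0.48 -0.07  0.15] w 0.0559
shift mm [ 0.4 84.9  1.6] turn y 0.0014 toolY [-1.5e-03 -2.0e-04 -1.0e+00]
```

View pics/s4.png

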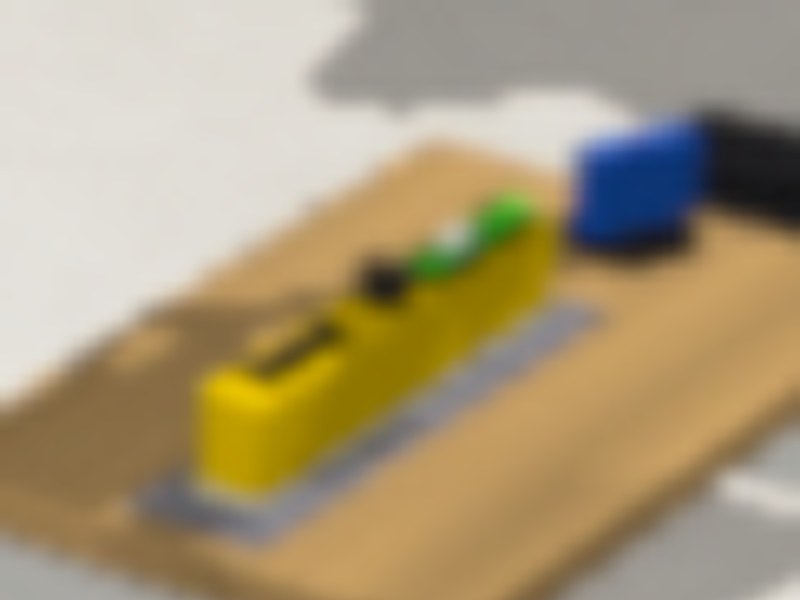

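The level stands along the strip. Its vial ((412,275) to (530,200) in the crop) has the bubble at (457,237), short of the middle, so the +y end is low. I'll measure the bubble by sampling a profile along the vial axis, using the level on the flat desk as the zero reference.

```bash
cat >> h.py <<'E'
def proj(name,X):
    c=calibration(name);q=(X-c['T'][:3,3])@c['T'][:3,:3]
    return np.stack([c['cx']+c['fx']*q[...,0]/-q[...,2],c['cy']+c['fy']*q[...,1]/q[...,2]],-1)
def prof(name,img,cen,ang,show=True):
    "profile along the level axis (mm from its middle) of greenness and white"
    t=np.arange(10,96,.5);w=np.arange(-3,3.1,1)/1000
    d=np.array([np.cos(ang),np.sin(ang),0]);n=np.array([-d[1],d[0],0])
    X=np.array(cen)+t[:,None,None]/1000*d+w[None,:,None]*n
    uv=proj(name,X).astype(np.float32)
    s=cv2.remap(img.astype(np.float32),uv[...,0],uv[...,1],cv2.INTER_CUBIC).mean(1)
    B,G,Rr=s.T
    g=G-Rr                       # high on green, ~0 on white and black, low on yellow
    wt=np.clip(B-60,0,None);wt[(t<32)|(t>72)]=0   # blue channel: only the white bubble is high
    k=np.argmax(wt);sel=abs(t-t[k])<14;bub=(t*wt)[sel].sum()/wt[sel].sum()
    th=.5*np.percentile(g,97);i=np.where(g>th)[0]
    def edge(a,b): return t[a]+(th-g[a])/(g[b]-g[a])*.5
    g0=edge(i[0]-1,i[0]);g1=edge(i[-1],i[-1]+1) if i[-1]+1<len(t) else t[-1]
    if show: print(name,'bub',bub.round(2),'green',g0.round(2),g1.round(2),'mid',((g0+g1)/2).round(2),'off',(bub-(g0+g1)/2).round(2))
    return t,s
E
python3 - <<'E'
from h import *
d0=np.load('s0.npz');d4=np.load('s4.npz')
for n,k in(('top','a'),('side','b')):
    t,s=prof(n,d0[k],(.457,-.2778,.038),np.radians(-4.4))
    t,s4=prof(n,d4[k],(.5485,-.005,.136),np.radians(97.3))
    print(np.c_[t,s,s4][::6].round(0).astype(int).tolist())
E
```

```text
top bub 55.25 green 24.14 85.05 mid 54.6 off 0.65
top bub 45.24 green 23.91 84.23 mid 54.07 off -8.83
[[10, 26, 56, 64, 17, 62, 70], [13, 15, 107, 126, 9, 130, 154], [16, 9, 149, 179, 10, 134, 159], [19, 10, 150, 175, 9, 106, 130], [22, 9, 121, 113, 18, 82, 61], [25, 13, 136, 55, 19, 101, 29], [28, 13, 159, 35, 16, 117, 31], [31, 12, 165, 44, 17, 116, 33], [34, 14, 163, 43, 15, 114, 31], [37, 11, 163, 41, 45, 113, 53], [40, 12, 154, 38, 106, 135, 111], [43, 24, 140, 42, 148, 152, 153], [46, 47, 135, 60, 143, 151, 148], [49, 106, 168, 113, 141, 163, 145], [52, 169, 197, 172, 65, 145, 74], [55, 193, 205, 195, 14, 141, 38], [58, 168, 198, 173, 9, 148, 38], [61, 122, 175, 130, 17, 139, 38], [64, 57, 148, 71, 21, 111, 35], [67, 18, 143, 38, 13, 140, 37], [70, 23, 165, 48, 12, 154, 39], [73, 21, 163, 45, 15, 154, 40], [76, 19, 163, 46, 13, 155, 41], [79, 22, 164, 45, 12, 155, 40], [82, 23, 162, 51, 16, 159, 39], [85, 6, 155, 93, 13, 111, 80], [88, 41, 145, 143, 0, 141, 168], [91, 104, 150, 171, 40, 160, 176], [94, 149, 170, 174, 113, 106, 106]]
side bub 46.55 green 20.3 78.54 mid 49.42 off
[... 313 characters left out ...]
1], [34, 72, 150, 85, 47, 120, 66], [37, 99, 151, 107, 60, 123, 76], [40, 130, 162, 135, 74, 127, 87], [43, 151, 175, 155, 87, 132, 97], [46, 162, 185, 165, 93, 133, 102], [49, 158, 182, 163, 91, 131, 102], [52, 138, 168, 143, 83, 128, 98], [55, 110, 151, 113, 72, 125, 89], [58, 81, 147, 85, 59, 123, 77], [61, 55, 151, 66, 43, 122, 66], [64, 39, 159, 56, 33, 123, 59], [67, 34, 167, 53, 29, 127, 56], [70, 30, 167, 52, 27, 132, 56], [73, 28, 160, 55, 27, 136, 61], [76, 28, 148, 65, 31, 142, 70], [79, 25, 137, 85, 40, 151, 85], [82, 22, 133, 117, 52, 159, 105], [85, 19, 143, 152, 64, 165, 130], [88, 17, 156, 179, 76, 169, 155], [91, 20, 161, 191, 88, 171, 177], [94, 39, 158, 187, 96, 170, 192]]
```

The top view is clear: the bubble stands about 8.8 mm off towards −y, which needs roughly 1.1 rad clockwise. The flat-desk reference reads +0.65 mm. Now I'll grip the knob.

Emit:
{"method": "send_rows", "body": {"rows": [0, 0, 0, 0, 10, 1.6, 0.3, 0, 0, 0, 0, 16, 0, 0.3, 0, 0, 0, 0, 18, 0, 0.2, 0, 0, 0, 0, 18, 0, 0, 0, 0, 0, 0, 13, 0, -0.2, 0, 0, 0, 0, 7, 0, -0.3, 0, 0, 0, 0, 3, 0, -0.4, 0, 0, 0, 0, 0, 0, -0.55, 0, 0, 0, 0, 0, 0, -0.7, 0, 0, 0, 0, 0, 0, -0.8], "squeeze": 25}}

```text
time_s: 12.77
eef_pos: [0.5268, 0.1577, 0.1283]
ee_rot: [-1.327, -1.008, 1.006]
wrist_force: [0.9, 0.3, -1.9]
width: 0.0114
```

Emit:
{"method": "send_rows", "body": {"rows": [0, 0, 0, 0, 0, 0, -0.9, 0, 0, 0, 0, 0, 0, -1, 0, 0, 0, 0, 0, 0, -1, 0, 0, 0, 0, 0, 0, -1]}}

```text
time_s: 13.1
eef_pos: [0.5267, 0.1577, 0.1283]
ee_rot: [-1.327, -1.008, 1.006]
wrist_force: [1.3, -0.6, -1.3]
width: 0.0116
```

```bash
python3 - <<'E'
from h import *
to((.5257,.158,.127),164.5);print(get_state()['moment'])
a,_=read_camera('top');prof('top',a,(.5485,-.005,.136),np.radians(97.3))
E
```

```text
t 13.1 tcp [0.5267 0.1577 0.1283] jaw 164.43 q6 -1.13 F [ 1.28 -0.6  -1.32] w 0.0116
shift mm [-0.   1.3  1.1] turn y -0.0012 toolY [ 0.0016 -0.     -1.    ]
[-0.1161894  -0.42631483 -0.01757632]
top bub 44.64 green 22.98 84.48 mid 53.73 off -9.1
```

Emit:
{"method": "send_rows", "body": {"rows": [0, 0.06, 0, 0, -0.3, 0, -1, 0, 0.1, 0, 0, -0.45, 0, -1, 0, 0.1, 0, 0, -0.45, 0, -1, 0, 0.1, 0, 0, -0.45, 0, -1, 0, 0.1, 0, 0, -0.45, 0, -1, 0, 0.1, 0, 0, -0.45, 0, -1, 0, 0.1, 0, 0, -0.45, 0, -1, 0, 0.1, 0, 0, -0.45, 0, -1, 0, 0.1, 0, 0, -0.45, 0, -1, 0, 0.1, 0, 0, -0.45, 0, -1]}}

```text
time_s: 13.98
eef_pos: [0.5268, 0.1564, 0.1324]
ee_rot: [-1.558, -0.263, 0.261]
wrist_force: [1.9, -4.1, -2.0]
width: 0.0116
```

Emit:
{"method": "send_rows", "body": {"rows": [0, 0.1, 0, 0, -0.45, 0, -1, 0, 0.02, 0, 0, 0, 0, -1, 0, 0, 0, 0, 0, 0, -1, 0, 0, 0, 0, 0, 0, -1, 0, 0, 0, 0, 0, 0, -1, 0, 0, 0, 0, 0, 0, -1, 0, 0, 0, 0, 0, 0, -1, 0, 0, 0, 0, 0, 0, -1, 0, 0, 0, 0, 0, 0, -1, 0, 0, 0, 0, 0, 0, -1]}}

```text
time_s: 14.82
eef_pos: [0.5269, 0.1563, 0.1329]
ee_rot: [-1.567, -0.174, 0.171]
wrist_force: [1.9, -4.7, -2.0]
width: 0.0117
```

Emit:
{"method": "send_rows", "body": {"rows": [0, 0, 0, 0, 0, 0, -1, 0, 0, 0, 0, 0, 0, -1, 0, 0, 0, 0, 0, 0, -1, 0, 0, 0, 0, 0, 0, -1, 0, 0, 0, 0, 0, 0, -1, 0, 0, 0, 0, 0, 0, -1, 0, 0, 0, 0, 0, 0, -1, 0, 0, 0, 0, 0, 0, -1, 0, 0, 0, 0, 0, 0, -1, 0, 0, 0, 0, 0, 0, -1]}}

```text
time_s: 15.65
eef_pos: [0.5268, 0.1563, 0.1328]
ee_rot: [-1.567, -0.174, 0.171]
wrist_force: [3.0, -5.3, -3.0]
width: 0.0113
```

```bash
python3 - <<'E'
from h import *
to((.5257,.158,.133),164.43-61.9)
for _ in range(3): a,_=read_camera('top');t,s=prof('top',a,(.5485,-.005,.1375),np.radians(97.3))
print(np.c_[t,s][::3].round(0).astype(int)[20:130].tolist())
b,_=read_camera('side');prof('side',b,(.5485,-.005,.1375),np.radians(97.3))
E
```

```text
t 15.65 tcp [0.5268 0.1563 0.1328] jaw 102.58 q6 -0.051 F [ 3.05 -5.32 -2.98] w 0.0113
shift mm [-0.7 -0.2  1.9] turn y 0.0009 toolY [ 0.0017 -0.0033 -1.    ]
top bub 50.0 green 20.97 82.15 mid 51.56 off -1.56
top bub 49.97 green 20.86 82.07 mid 51.46 off -1.49
top bub 49.96 green 20.97 82.2 mid 51.59 off -1.62
[[40, 11, 95, 24], [42, 20, 90, 31], [43, 57, 106, 65], [44, 100, 130, 105], [46, 133, 148, 136], [48, 141, 153, 145], [49, 142, 153, 147], [50, 145, 152, 151], [52, 141, 147, 146], [54, 125, 139, 131], [55, 107, 133, 113], [56, 80, 121, 87], [58, 52, 108, 60], [60, 32, 99, 41], [61, 18, 99, 31], [62, 18, 108, 33], [64, 18, 114, 35], [66, 14, 114, 32], [67, 12, 112, 28], [68, 11, 111, 27], [70, 11, 111, 28], [72, 13, 112, 29], [73, 14, 113, 30], [74, 15, 114, 31], [76, 15, 116, 32], [78, 16, 119, 32], [79, 18, 111, 31], [80, 23, 91, 23], [82, 26, 78, 30], [84, 19, 89, 72], [85, 8, 112, 122], [86, 14, 121, 146], [88, 35, 107, 126], [90, 63, 90, 98], [91, 87, 90, 92], [92, 101, 98, 99], [94, 110, 104, 104], [96, 111, 106, 105]]
side bub 54.82 green 26.49 82.01 mid 54.25 off 0.58
```

Emit:
{"method": "send_rows", "body": {"rows": [0, 0.1, 0, 0, -0.45, 0, -1, 0, 0.1, 0, 0, -0.45, 0, -1, 0, 0, 0, 0, 0, 0, -1, 0, 0, 0, 0, 0, 0, -1, 0, 0, 0, 0, 0, 0, -0.9, 0, 0, 0, 0, 0, 0, -0.7, 0, 0, 0, 0, 0, 0, -0.4, 0, 0, 0, 0, 0, 0, -0.2, 0, 0, 0, 0, 0, 0, 0, 0, 0, 0, 0, 0, 0, 0]}}

```text
time_s: 16.68
eef_pos: [0.5258, 0.1584, 0.1336]
ee_rot: [-1.57, -0.016, 0.016]
wrist_force: [0.0, 0.8, -0.4]
width: 0.0428
```

Emit:
{"method": "send_rows", "body": {"rows": [0, 0, 0, 0, -3, 0, 0, 0, 0, 0, 0, -10, 0, 0, 0, 0, 0, 0, -20, 0, 0, 0, 0, 0, 0, -25, 0, 0, 0, 0, 0, 0, -25, 0, 0, 0, 0, 0, 0, -5, 0, 0, 0, 0, 0, 0, 0, 0, 0, 0, 0, 0, 0, 0, 0, 0, 0, 0, 0, 0, 0, 0, 0, 0, 0, 0, 0, 0, 0, 0]}}

```text
time_s: 17.52
eef_pos: [0.5251, 0.1577, 0.2194]
ee_rot: [-1.571, -0.012, 0.018]
wrist_force: [-0.8, 0.3, -0.9]
width: 0.0429
```

```bash
python3 - <<'E'
from h import *
to((.549,-.005,.22),97)
A=[]
for _ in range(3): a,da=read_camera('top');t,s=prof('top',a,(.5485,-.005,.1375),np.radians(97.3));A.append(a)
for _ in range(2): b,db=read_camera('side');prof('side',b,(.5485,-.005,.1375),np.radians(97.3))
a=np.mean(A,0).astype(np.uint8);np.savez('s5.npz',a=a,b=b,da=da,db=db)
print(np.c_[t,s][::3].round(0).astype(int)[18:36].tolist())
h=cv2.cvtColor(a,cv2.COLOR_BGR2HSV);m=(h[...,0]>18)&(h[...,0]<34)&(h[...,1]>150);m[:150]=0;m[200:]=0
u=np.argwhere(m)[:,::-1];r=cv2.minAreaRect(u.astype(np.int32));print(r,'level c',ray('top',*r[0],.137).round(4),[ray('top',*q,.137)[:2].round(3).tolist() for q in cv2.boxPoints(r)])
P=pts('top',da);m=(h[...,0]>8)&(h[...,0]<22)&(h[...,1]>70)&(P[...,2]>.07)&(P[...,2]<.12)
X=P[m];print('plane',np.linalg.lstsq(np.c_[X[:,:2],np.ones(len(X))],X[:,2],rcond=None)[0])
cv2.imwrite('pics/s5.png',np.hstack([cv2.resize(a[155:200,195:255],(400,300),interpolation=2),cv2.resize(b[115:160,262:322],(400,300),interpolation=2)]))
E
```

```text
t 17.5167 tcp [0.5251 0.1577 0.2194] jaw 91.1 q6 0.15 F [-0.79  0.32 -0.92] w 0.0429
shift mm [  20.7   -0.6 -163.1] turn y -0.1029 toolY [-3.5e-03 -5.0e-04 -1.0e+00]
top bub 52.83 green 20.39 82.02 mid 51.2 off 1.63
top bub 52.81 green 20.36 81.99 mid 51.18 off 1.64
top bub 52.82 green 20.4 81.94 mid 51.17 off 1.65
side bub 59.46 green 25.3 84.06 mid 54.68 off 4.78
side bub 59.5 green 25.41 83.91 mid 54.66 off 4.84
[[37, 12, 157, 40], [38, 13, 150, 39], [40, 15, 136, 37], [42, 24, 126, 41], [43, 34, 126, 47], [44, 47, 134, 58], [46, 85, 151, 94], [48, 131, 169, 138], [49, 172, 187, 178], [50, 190, 197, 195], [52, 188, 199, 191], [54, 193, 202, 194], [55, 202, 208, 203], [56, 183, 195, 184], [58, 135, 162, 137], [60, 80, 130, 84], [61, 36, 123, 48], [62, 21, 139, 41]]
((170.52809143066406, 176.3546600341797), (13.748101234436035, 160.9708709716797), 89.63035583496094) level c [0.5474 0.1992 0.137 ] [[0.577, 0.494], [0.569, -0.096], [0.517, -0.095], [0.526, 0.492]]
plane [-0.00428889 -0.02908158  0.10263176]
```

View pics/s5.png

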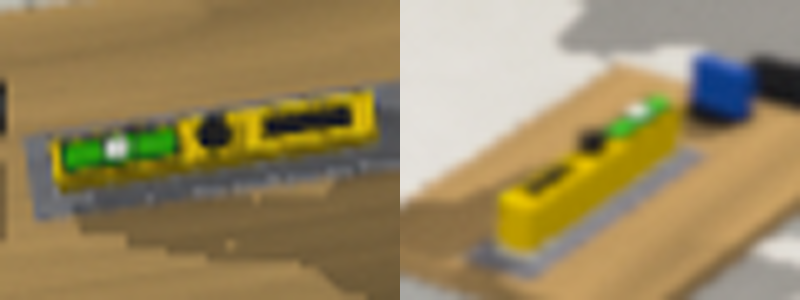

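The crops show the level lying along the strip, with the bubble near (117,147) in a vial spanning 65–178. The numbers put it about 1.1–1.5 mm off towards +y, and that gap to the limit is small. I'll regrip the knob and turn it back about 0.16 rad.

Emit:
{"method": "send_rows", "body": {"rows": [0, 0, 0, 0, 10, 0, 0, 0, 0, 0, 0, 20, 0, 0, 0, 0, 0, 0, 20, 0, 0, 0, 0, 0, 0, 20, 0, 0, 0, 0, 0, 0, 12, 0, 0, 0, 0, 0, 0, 4, 0, -0.2, 0, 0, 0, 0, 0, 0, -0.5, 0, 0, 0, 0, 0, 0, -0.7, 0, 0, 0, 0, 0, 0, -0.9, 0, 0, 0, 0, 0, 0, -1]}}

```text
time_s: 18.6
eef_pos: [0.5259, 0.1559, 0.1355]
ee_rot: [-1.575, -0.014, 0.015]
wrist_force: [-1.0, -4.7, -5.1]
width: 0.0114
```

Emit:
{"method": "send_rows", "body": {"rows": [0, 0, 0, 0, 0, 0, -1, 0, 0, 0, 0, 0, 0, -1, 0, -0.08, 0, 0, 0.35, 0, -1, 0, -0.08, 0, 0, 0.35, 0, -1, 0, 0, 0, 0, 0, 0, -1, 0, 0, 0, 0, 0, 0, -0.9, 0, 0, 0, 0, 0, 0, -0.7, 0, 0, 0, 0, 0, 0, -0.4, 0, 0, 0, 0, 0, 0, -0.2, 0, 0, 0, 0, 0, 0, 0]}}

```text
time_s: 19.43
eef_pos: [0.5271, 0.1587, 0.1362]
ee_rot: [-1.564, -0.143, 0.138]
wrist_force: [-0.2, -0.5, 0.2]
width: 0.0424
```

Emit:
{"method": "send_rows", "body": {"rows": [0, 0, 0, 0, -3, 0, 0, 0, 0, 0, 0, -10, 0, 0, 0, 0, 0, 0, -20, 0, 0, 0, 0, 0, 0, -25, 0, 0, 0, 0, 0, 0, -25, 0, 0, 0, 0, 0, 0, -5, 0, 0, 0, 0, 0, 0, 0, 0, -0.3, 0, 0, 0, 0, 0, 0, -0.6, 0, 0, 0, 0, 0, 0, -1, 0, 0, 0, 0, 0, 0, -1]}}

```text
time_s: 20.27
eef_pos: [0.5251, 0.1577, 0.2208]
ee_rot: [-1.566, -0.138, 0.143]
wrist_force: [0.1, 0.3, -0.6]
width: 0.0001
```

```bash
python3 - <<'E'
from h import *
A=[]
for _ in range(2): a,da=read_camera('top');t,s=prof('top',a,(.5485,-.005,.1375),np.radians(97.3));A.append(a)
b,db=read_camera('side');prof('side',b,(.5485,-.005,.1375),np.radians(97.3))
np.savez('s6.npz',a=a,b=b)
# level outline and pad in the top view
h=cv2.cvtColor(a,cv2.COLOR_BGR2HSV);m=(((h[...,0]>18)&(h[...,0]<34)&(h[...,1]>170))|((h[...,0]>45)&(h[...,0]<75)&(h[...,1]>150))).astype(np.uint8)
m[:,:195]=0;m[:,258:]=0;m[:158]=0;m[190:]=0
m=cv2.morphologyEx(m,cv2.MORPH_CLOSE,np.ones((5,5)));c=cont(m)[0];r=cv2.minAreaRect(c)
print(r,'level',ray('top',*r[0],.137).round(4),[ray('top',*q,.137)[:2].round(3).tolist() for q in cv2.boxPoints(r)])
# pad: darkest blob near the middle
g=a.max(2).astype(float);u0,v0=proj('top',np.array([.5485,-.005,.147])).round(1);print('pred pad',u0,v0)
y,x=np.mgrid[:384,:512];k=np.hypot(x-u0,y-v0)<6;w=np.clip(90-g,0,None)*k
uc,vc=(w*x).sum()/w.sum(),(w*y).sum()/w.sum();p=ray('top',uc,vc,.147);print('pad px',uc.round(2),vc.round(2),'->',p.round(4))
gs=b.max(2).astype(float);u0,v0=proj('side',np.array([.5485,-.005,.146]));k=np.hypot(x-u0,y-v0)<5;w=np.clip(70-gs,0,None)*k
us,vs=(w*x).sum()/w.sum(),(w*y).sum()/w.sum();print('side pad',us.round(2),vs.round(2),'->',ray('side',us,vs,.144).round(4))
to((p[0],p[1],.18),97)
E
```

```text
top bub 51.35 green 20.84 82.16 mid 51.5 off -0.15
top bub 51.35 green 20.86 82.14 mid 51.5 off -0.15
side bub 57.02 green 25.41 84.61 mid 55.01 off 2.02
((226.60401916503906, 175.67630004882812), (7.6028594970703125, 48.27816390991211), 81.25383758544922) level [ 0.5457 -0.0062  0.137 ] [[0.548, 0.083], [0.572, -0.092], [0.544, -0.096], [0.52, 0.079]]
pred pad 226.1 174.3
pad px 226.41 174.5 -> [ 0.5478 -0.006   0.147 ]
side pad 290.54 135.98 -> [ 0.5485 -0.009   0.144 ]
t 20.4167 tcp [0.5254 0.1577 0.2213] jaw 100.27 q6 -0.01 F [0.33 0.41 0.09] w 0.0003
shift mm [  -7.    41.3 -165. ] turn y 0.057 toolY [-2.5e-03 -4.0e-04 -1.0e+00]
```

Emit:
{"method": "send_rows", "body": {"rows": [0, 0, 0, 0, 0, 0, -1, 0, 0, 0, 0, 0, 0, -1, 0, 0, 0, 0, 0, 0, -1, 0, 0, 0, 0, 0, 0, -1, 0, 0, 0, 0, 0, 0, -1, 0, 0, 0, 0, 0, 0, -1, 0, 0, 0, 0, 0, 0, -1, 0, 0, 0, 0, 0, 0, -1]}}

```text
time_s: 21.08
eef_pos: [0.5261, 0.1578, 0.2228]
ee_rot: [-1.566, -0.141, 0.141]
wrist_force: [0.3, 0.2, 0.3]
width: 0.0003
```

```bash
python3 - <<'E'
from h import *
a=np.mean([read_camera('top')[0] for _ in range(3)],0);t,s=prof('top',a,(.5475,-.0062,.140),np.radians(97.5))
b=np.mean([read_camera('side')[0] for _ in range(2)],0);prof('side',b,(.5475,-.0062,.140),np.radians(97.5))
prof('side',np.load('s5.npz')['b'],(.5475,-.0062,.140),np.radians(97.5));prof('top',np.load('s5.npz')['a'],(.5475,-.0062,.140),np.radians(97.5))
print(np.c_[t,s][::2].round(0).astype(int)[25:58,[0,1,3]].tolist())
cv2.imwrite('pics/s7.png',np.hstack([cv2.resize(a[155:200,195:255].astype(np.uint8),(400,300),interpolation=2),cv2.resize(b[115:160,262:322].astype(np.uint8),(400,300),interpolation=2)]))
E
```

```text
top bub 52.29 green 21.87 83.05 mid 52.46 off -0.17
side bub 56.69 green 22.75 84.02 mid 53.39 off 3.3
side bub 58.53 green 22.47 83.44 mid 52.95 off 5.57
top bub 53.8 green 21.43 82.84 mid 52.14 off 1.66
[[35, 14, 40], [36, 14, 41], [37, 13, 41], [38, 14, 41], [39, 15, 41], [40, 14, 38], [41, 13, 33], [42, 16, 33], [43, 31, 43], [44, 48, 57], [45, 66, 74], [46, 89, 95], [47, 116, 121], [48, 138, 144], [49, 157, 163], [50, 174, 179], [51, 188, 192], [52, 192, 195], [53, 190, 192], [54, 181, 183], [55, 169, 172], [56, 154, 158], [57, 131, 137], [58, 102, 111], [59, 77, 87], [60, 56, 68], [61, 36, 51], [62, 22, 40], [63, 17, 38], [64, 16, 39], [65, 14, 39], [66, 12, 38], [67, 13, 37]]
```

View pics/s7.png

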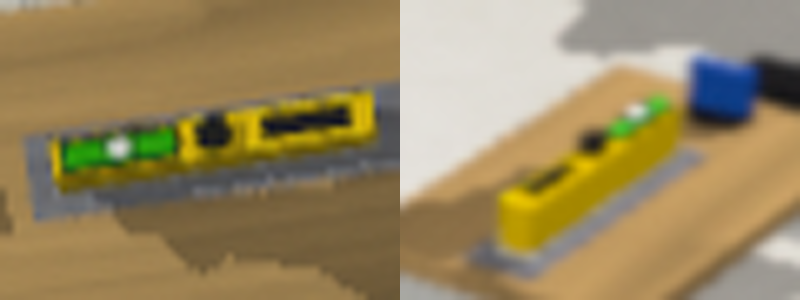

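With the refined axis the top view gives −0.2 mm, and the side view gives about −0.4 mm after parallax correction. The bubble sits in the middle of the vial (119,147). Next is the pad, with closed fingers.

Emit:
{"method": "send_rows", "body": {"rows": [0, 0, 0, -1.4, 0, -20, -1, 0, 0, 0, -1.4, 0, -36, -1, 0, 0, 0, -1.4, 0, -36, -1, 0, 0, 0, -1.4, 0, -36, -1, 0, 0, 0, -1.4, 0, -36.5, -1, 0, 0, 0, 0, 10, 0, -1, 0, 0, 0, 0, 14, 0, -1, 0, 0, 0, 0, 14, 0, -1, 0, 0, 0, 0, 4, 0, -1, 0, 0, 0, 0, 2, 0, -1]}}

```text
time_s: 22.17
eef_pos: [0.5476, -0.005, 0.1773]
ee_rot: [-1.565, -0.139, 0.143]
wrist_force: [0.4, -0.2, -0.6]
width: -0.0002
```

Emit:
{"method": "send_rows", "body": {"rows": [0, 0, 0, 0, 0, 0, -1, 0, 0, 0, 0, 0, 0, -1, 0, 0, 0, 0, 0, 0, -1]}}

```text
time_s: 22.42
eef_pos: [0.5491, -0.0051, 0.1798]
ee_rot: [-1.567, -0.143, 0.14]
wrist_force: [-0.8, 1.0, 0.1]
width: 0.0004
```

```bash
python3 - <<'E'
from h import *
to((.548,-.0065,.167),100.3)
E
```

```text
t 22.4167 tcp [ 0.5491 -0.0051  0.1798] jaw 100.3 q6 -0.311 F [-0.8   1.02  0.09] w 0.0004
shift mm [-1.3 12.8 -1.2] turn y -0.0 toolY [ 1.8e-03 -2.0e-04 -1.0e+00]
```

Emit:
{"method": "send_rows", "body": {"rows": [0, 0, 0, -1, 3, -1, -1, 0, 0, 0, 0, 3, 0, -1, 0, 0, 0, 0, 2, 0, -1, 0, 0, 0, 0, 1.5, 0, -1, 0, 0, 0, 0, 1.5, 0, -1, 0, 0, 0, 0, 0, 0, -1]}}

```text
time_s: 22.92
eef_pos: [0.5474, -0.0065, 0.1671]
ee_rot: [-1.566, -0.14, 0.141]
wrist_force: [-0.1, -0.7, -0.0]
width: 0.0
```

Emit:
{"method": "send_rows", "body": {"rows": [0, 0, 0, 0, 1, 0, -1, 0, 0, 0, 0, 1, 0, -1, 0, 0, 0, 0, 0, 0, -1]}}

```text
time_s: 23.17
eef_pos: [0.5476, -0.0065, 0.1655]
ee_rot: [-1.566, -0.14, 0.141]
wrist_force: [1.4, -0.0, -0.4]
width: 0.0001
```

Emit:
{"method": "send_rows", "body": {"rows": [0, 0, 0, 0, 1, 0, -1, 0, 0, 0, 0, 0, 0, -1]}}

```text
time_s: 23.33
eef_pos: [0.5478, -0.0065, 0.1649]
ee_rot: [-1.566, -0.141, 0.14]
wrist_force: [-1.1, 0.3, 1.1]
width: -0.0001
```

Contact is just beginning, so I'll continue in small steps.

Emit:
{"method": "send_rows", "body": {"rows": [0, 0, 0, 0, 1, 0, -1, 0, 0, 0, 0, 1, 0, -1, 0, 0, 0, 0, 0, 0, -1, 0, 0, 0, 0, 0, 0, -1]}}

```text
time_s: 23.67
eef_pos: [0.5478, -0.0065, 0.1632]
ee_rot: [-1.566, -0.141, 0.14]
wrist_force: [-0.6, 0.5, 3.9]
width: 0.0001
```

Emit:
{"method": "send_rows", "body": {"rows": [0, 0, 0, 0, 1, 0, -1, 0, 0, 0, 0, 1, 0, -1, 0, 0, 0, 0, 0, 0, -1, 0, 0, 0, 0, 0, 0, -1]}}

```text
time_s: 24.0
eef_pos: [0.5479, -0.0065, 0.1612]
ee_rot: [-1.566, -0.141, 0.14]
wrist_force: [-2.0, -0.2, 4.8]
width: 0.0003
```

Emit:
{"method": "send_rows", "body": {"rows": [0, 0, 0, 0, 1, 0, -1, 0, 0, 0, 0, 1, 0, -1, 0, 0, 0, 0, 0, 0, -1, 0, 0, 0, 0, 0, 0, -1]}}

```text
time_s: 24.33
eef_pos: [0.5479, -0.0065, 0.1596]
ee_rot: [-1.566, -0.141, 0.14]
wrist_force: [-1.9, 0.2, 7.1]
width: -0.0002
```

```bash
python3 - <<'E'
from h import *
F=[];Z=[]
for i in range(6):
    b=read_camera('side')[0];s=get_state();F.append(s['wrist_force']);Z.append(s['eef_pos'])
print(np.mean(F,0).round(2),np.std(F,0).round(2),np.mean(Z,0).round(4))
prof('side',b,(.5475,-.0062,.140),np.radians(97.5));prof('top',read_camera('top')[0],(.5475,-.0062,.140),np.radians(97.5))
E
```

```text
[-2.09 -0.02  6.81] [0.48 0.51 0.62] [ 0.5479 -0.0065  0.1597]
side bub 56.64 green 23.56 84.09 mid 53.83 off 2.81
top bub 57.48 green 99.66 95.5 mid 97.58 off -40.1
```

Emit:
{"method": "send_rows", "body": {"rows": [0, 0, 0, 0, 0.6, 0, -1, 0, 0, 0, 0, 0, 0, -1, 0, 0, 0, 0, 0, 0, -1, 0, 0, 0, 0, 0, 0, -1, 0, 0, 0, 0, 0, 0, -1, 0, 0, 0, 0, 0, 0, -1, 0, 0, 0, 0, 0, 0, -1, 0, 0, 0, 0, 0, 0, -1, 0, 0, 0, 0, 0, 0, -1, 0, 0, 0, 0, 0, 0, -1]}}

```text
time_s: 25.52
eef_pos: [0.5479, -0.0065, 0.1592]
ee_rot: [-1.566, -0.142, 0.14]
wrist_force: [-1.8, -0.5, 7.3]
width: -0.0002
```

```bash
python3 - <<'E'
from h import *
F=[];Z=[]
for i in range(6):
    b=read_camera('side')[0];s=get_state();F.append(s['wrist_force']);Z.append(s['eef_pos'])
print(s['time_s'],np.mean(F,0).round(2),np.mean(Z,0).round(4))
prof('side',b,(.5475,-.0062,.140),np.radians(97.5))
cv2.imwrite('pics/s8.png',cv2.resize(b[100:170,255:340],(728,600),interpolation=2))
E
```

```text
25.8167 [-2.27  0.15  7.57] [ 0.5479 -0.0065  0.1592]
side bub 56.66 green 23.55 84.18 mid 53.86 off 2.8
```

View pics/s8.png

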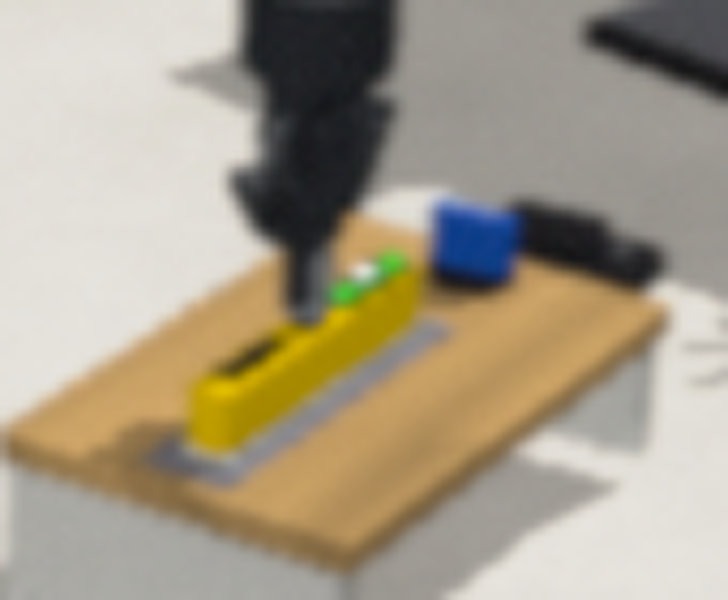

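The closed fingers press the pad at (308,315). The level is still along the strip, and the bubble at (366,270) is in the middle of the vial. The force is 7.6 N, just short of the stop, so I'm handing in.

```bash
python3 -c "
from bench import *
print(sign_off())"
```

```text
the job is handed in; nothing more can be done
None
```

I set the small yellow level along the grey strip, levelled the shelf with the blue knob, and handed the job in with the closed fingers still pressing the thumb pad. It took about 26 s of the 72 s allowed; `sign_off` gives no verdict.

- **Level:** I gripped it at its middle with the gripper's minimum 20 N setting. It touched down at about 8 N, and I then let go.
- **Bubble:** I turned the knob about 1.28 rad clockwise, released it, saw the bubble slightly past centre, and turned it back 0.16 rad. After that the top view put the bubble about 0.2 mm from the middle (2 mm allowed). The side view gave about −0.4 mm after a parallax correction worked out from the first picture.
- **Pad:** the last reading was 7.6 N, which I take as roughly 6 of the 7 mm travel, just short of the stop. The side view then put the bubble about 0.9 mm from centre.
- **Checks that failed or disagreed:**
  - The arm hid the vial from the top camera while pressing, so the final bubble check rests on the coarser side view.
  - The depth-based shelf slope barely changed while the bubble moved about 10 mm, so I ignored it.
- **Other objects:** I did not move the arm near the mug, the mouse, the plant or the other levels, but I made no final check that they had stayed put.

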